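# Load a plywood coupon under a sprung clip

### The job

Press the red plate of the holding jig's sprung clip down with one fingertip and, keeping it down, push the plywood coupon along its channel with the other fingertip, beneath the raised jaw, until it meets the stop; only then let the plate up, so that the jaw closes on the coupon, and move clear. Use fingertips only: never lift the coupon, and leave the other things on the bench where they are.

Things in the scene. Friction and masses are not known exactly. Their poses are not given: they have to be found in the camera images.
- jig: Holding jig (plywood base, grey bed), fixed, nowhere over 60 mm high. Origin: at bench height on the channel's centre line, mid-length. x: along the channel to the stop (pushing direction), y: from the channel to the red plate, z up. Base x -105 to 105, y -38 to 108 mm. Channel from x -100 mm (open end), floor 30 mm above the bench, 47 mm wide between fences whose tops are at 34 mm.
- jig_stop (a point): Foot of the stop's face: jig x = 80 mm, y = 0, z = 30 mm. The dark wooden stop is 14 mm high; the coupon is home when its front edge touches it (coupon's centre then at jig x = 50 mm).
- clip (a joint): Clip angle, rad, about its hinge (7 mm steel tube along jig x at y 38, z 38 mm). 0: at rest, jaw down, red plate sloping up outwards; 0.30: plate fully pressed, end of travel. Jaw and plate are one rigid rocker: plate down, jaw up. Sprung: 35 mm out from the hinge 3 N starts it, 4.5 N holds it fully down. The coupon passes from about 0.16 up (keep it above 0.2); below, the jaw blocks it. Closed on the coupon: about 0.15.
- plate_mid (a point): Point on top of the red press plate, 36 mm out from the hinge, mid-length (jig x -25, y about 72 mm), moving with it. Plate: jig x -95 to 45 mm, y to 100 mm, 5 mm thick, smooth: a fingertip can slide along it; best pressed at y 55 to 95. Fully pressed it is level, its top 35 mm above the bench: a second fingertip at that same height is 5 mm over the channel floor, clear of the fences.
- jaw_pad (a point): Underside of the rubber jaw pad, 18 mm along x and 10 mm along y, moving with the clip; at jig x = 58 mm, y = 7 mm. At rest it is about 7 mm above the channel's floor, fully pressed about 16 mm.
- coupon: Plywood coupon, 60 mm (its x, along the channel) x 44 mm (y) x 12 mm thick, about 60 g, loose, flat on the channel's floor (its top 42 mm above the bench) short of the jaw. Origin: centre of its underside. It is pushed at its rear edge, 30 mm behind the origin; a fingertip 35 mm above the bench meets the upper 7 mm of that edge.
- block_3: plain 28 mm wooden cube, loose, close beside the jig (bystander); origin at the centre of its underside
- pencil: red carpenter's pencil, 11x174x7 mm, lying close beside the jig on the press-plate side (bystander); origin at the centre of its underside
- hammer: hammer, 99x270x25 mm, lying to the left (bystander); origin at the centre of its underside
- wax_tin: round yellow-green tin, 69 mm across, 59 mm high, on the right (bystander); origin at the centre of its underside
- glue_bottle: white bottle with orange nozzle, 38x56x163 mm, on the right (bystander); origin at the centre of its underside
There are look-alikes about, which are no part of the job. Of the things like the coupon, leave any that is grey or orange; of the rest the larger one is meant.

How it is judged:
By the outcome, as a careful person would: the job done as asked, in the order asked, and still so for the second after the job is handed in, with the robot touching nothing.
It also fails if it takes over 51 s, if anything falls off the work surface, if the arm or the gripper's body presses on something with over 40 N, if the wrist force passes 120 N, or if a joint passes its speed limit or range.

### The arm

A 7-joint arm with a two-finger parallel gripper is mounted at the origin on the work surface; the furniture and walls round the work are solid. World frame = base frame: x ahead of the robot, y to its left, z up, the work surface at z = 0. Lengths are in mm, angles in rad, forces in N, time in s.
With the tool pointing down it reaches from about 400 to 875 mm from the base axis. Payload 4.4 kg.
Tool frame: the origin (TCP) lies between the finger pads; the fingertips stand 22 mm ahead of it and the grasp point (between the pads) lies 3 mm ahead of it; z points along the fingers, y is the line along which they close (so a half turn about z gives the same grasp; the last joint's range is limited). The gripper opens to 85 mm and grips with 20 to 120 N. Pads are 22 mm wide; open, the fingers measure 114 mm over their backs; the gripper's body (76 mm by 85 mm) begins 54 mm behind the grasp point. The pads swing forward as they close: fully open they stand 13 mm farther back than shut.
Start: joints at [1.044, 0.628, 0.038, 1.517, -0.027, 0.996, -0.02], TCP at [289.06, -582.204, 253.313] pointing down, gripper open.
Joint ranges: [-3.06, 3.06], [-0.37, 2.12], [-1.25, 1.32], [0.18, 2.47], [-1.1, 4.24], [0.23, 1.98], [-2.94, 2.94]. Speed limits (rad/s): [2.57, 2.57, 3.14, 3.14, 3.14, 3.14, 3.14].

### API

Orientations are given as [roll, pitch, yaw] about the fixed x, y, z axes, in that order (R = Rz(yaw) Ry(pitch) Rx(roll)).
In Python, from cell import ctrl gives the robot as it stands.
- The arm moves only by the tool step_arm, never from a script. Its argument "plan" is a list of rows, each an object of numbers: "dx", "dy", "dz": the shift along the tool's x, y, z scaled (see below); "ax", "ay", "az": the turn, a rotation vector about the tool's x, y, z scaled (see below); "gripper": the opening, from 0 (shut) to 1 (fully open). A call has 1 to 20 rows; each row shifts and turns the commanded pose from where the row before left it, along the tool's axes as they then stand; what a row does not reach is not made up. The controller multiplies each number of a shift by 0.3 m and each number of a turn by 90 degrees. A row lasts 1/8 s, in which the tool goes at most 62.5 mm and 10.7 degrees, less where a joint would pass 70% of its speed; a pose out of reach is approached as far as the arm can. A call with a number of a shift or a turn outside -1 to 1 is refused whole. A call with a gripper value outside its range is refused whole. The fingers move at their own pace and stop on an object; the grip force is fixed at half the most. Time passes only in rows, so rows that do not move let the fingers close. It gives the time, the measured TCP pose, the force, the opening and the grip force at its end, in the units of the state.
- ctrl.read_state(): the state, without advancing time (a new reading comes with each control period).
- ctrl.get_image(name): name is "scene" or "top"; returns a dict with "color" (480x640x3 uint8, red, green, blue), "range_z" (480x640 float32, mm along the optical axis (not along the pixel's ray), 0 where there is no reading), "fx", "fy", "cx", "cy" (pixels), "k1" (the pictures are not rectified: a ray, as slopes to the right and down, at radius r is drawn at 1 + k1 r^2 times it, then the intrinsics apply), "T" (4x4, takes a point from camera to world coordinates). Camera axes: x right, y down, z forward; pixel columns grow to the right and rows downward; lengths in mm; the calibration is good to about 2 mm. A picture is of the moment at which its call begins.
- ctrl.finish_job(): hands the job in; it is judged then, once.
The state is a dict: "clock": time; "qpos": joint angles; "qd": joint speeds; "tau": joint torques, N m; "eef_pos": TCP position; "tool_rot": TCP orientation; "force": force on the tool from outside, world axes, zero at the start; "torque": the same for the moment, N m; "width": finger opening in mm; "gripper_force": force on a finger pad.
Only numpy, scipy, OpenCV 4.12 (cv2) and the standard library are available. Lean on these libraries where they do the work, as an engineer would, in place of code of your own. Each camera call takes 0.05 s, during which the arm holds its last target. There are 200 camera calls.

## Working session

There is one attempt and no reset: what is moved stays moved. The work goes in short steps, Python scripts to look and compute and a tool call to move; the robot and the scene stay as the last step left them, time stands still between calls to the robot, and variables do not carry over. Pictures are saved under pics/ and viewed, at most 10 in all, crops included, and the job is handed in when it is done.

Besides the shell and the picture viewer there is one more tool, called after "Emit:" as name(argument=value, ...), one argument or row to a line, values as JSON. step_arm: Moves the arm, as the interface text tells. Shifts and turns lie within -1 to 1; 1 stands for 0.3 m of shift or 90 degrees of turn. Its arguments: {"type":"object","properties":{"plan":{"type":"array"}},"required":["plan"]}

```bash
mkdir -p pics
cat > h.py <<'E'
import numpy as np, cv2
from cell import ctrl
def grab(n):
    im=ctrl.get_image(n); np.savez('pics/%s.npz'%n,**im); return im
def load(n): return dict(np.load('pics/%s.npz'%n))
def ray(im,u,v):
    x=(np.asarray(u,float)-im['cx'])/im['fx']; y=(np.asarray(v,float)-im['cy'])/im['fy']
    X,Y=x.copy(),y.copy()
    for _ in range(20):
        s=1+im['k1']*(X*X+Y*Y); X=x/s; Y=y/s
    return np.stack([X,Y,np.ones_like(X)],-1)
def onplane(im,u,v,z):
    d=ray(im,u,v)@im['T'][:3,:3].T; o=im['T'][:3,3]
    return o+d*((z-o[2])/d[...,2])[...,None]
def depthpt(im,u,v):
    r=ray(im,u,v); zz=im['range_z'][np.asarray(v,int),np.asarray(u,int)]
    return (r*zz[...,None])@im['T'][:3,:3].T+im['T'][:3,3]
def proj(im,P):
    p=(np.asarray(P,float)-im['T'][:3,3])@im['T'][:3,:3]
    x=p[...,0]/p[...,2]; y=p[...,1]/p[...,2]; s=1+im['k1']*(x*x+y*y)
    return np.stack([x*s*im['fx']+im['cx'],y*s*im['fy']+im['cy']],-1)
E
python3 - <<'E'
from h import *
for n in('scene','top'):
    im=grab(n); cv2.imwrite('pics/%s0.png'%n,im['color'][...,::-1]); print(n,im['T'].round(3).tolist(),im['fx'],im['k1'])
s=ctrl.read_state(); print(s)
E
```

```text
scene [[-0.777, -0.401, 0.485, -61.593], [-0.629, 0.51, -0.587, 778.527], [-0.012, -0.761, -0.648, 871.047], [0.0, 0.0, 0.0, 1.0]] 502.68141219605116 -0.1321461476374878
top [[0.01, -0.998, 0.063, 462.563], [-1.0, -0.009, 0.008, 29.179], [-0.007, -0.063, -0.998, 1301.889], [0.0, 0.0, 0.0, 1.0]] 550.4824128956204 -0.1716274055099005
{'clock': 0.1, 'qpos': array([ 1.04418726,  0.62923886,  0.03840127,  1.51826724, -0.02700276,
        0.99632143, -0.02003248]), 'qd': array([ 3.71570701e-04, -3.12717011e-03,  9.29392506e-05, -2.81828896e-03,
       -1.48612281e-03, -1.14801212e-03, -4.41075563e-04]), 'tau': array([ 3.29406765e-03, -5.64525747e+01,  1.22994527e+00, -1.93975157e+01,
        1.11173416e-02,  5.36842301e-03, -1.18254709e-05]), 'eef_pos': array([ 288.85300049, -581.70172518,  252.49004503]), 'tool_rot': array([-3.13987401e+00, -1.10850327e-05,  4.60810274e-01]), 'force': array([-0.01749444,  0.21461492, -0.106285  ]), 'torque': array([-0.02005191,  0.02955011,  0.03460737]), 'gripper_force': 0.0, 'width': 85.15601374736214}
```

View pics/top0.png

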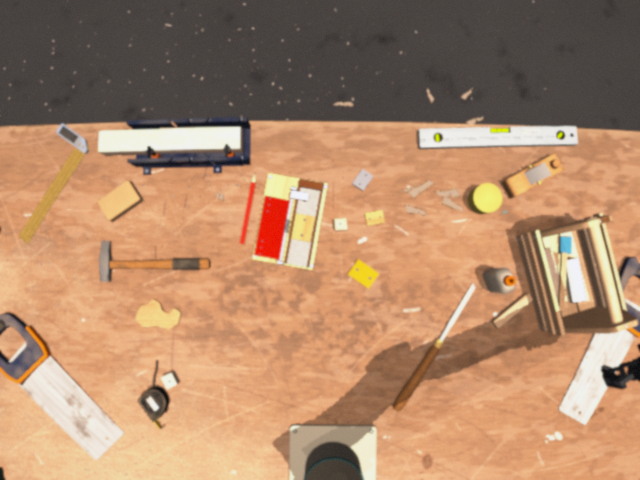

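View pics/scene0.png

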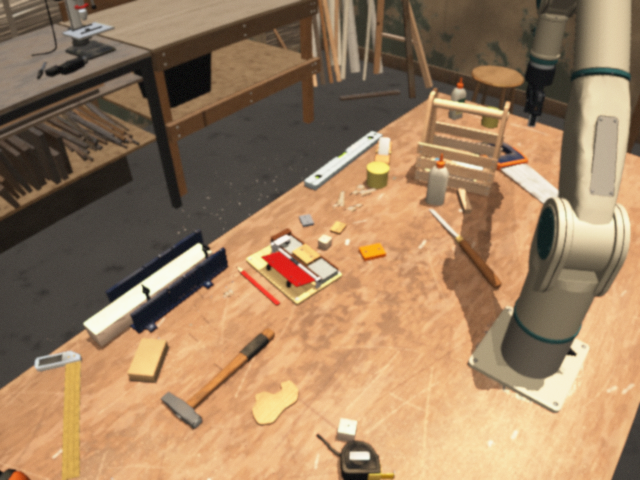

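Run:
```python
from h import *
im=load('top'); c=im['color'][160:290,225:395,::-1]
cv2.imwrite('pics/crop1.png',cv2.resize(c,None,fx=4.6,fy=4.6,interpolation=cv2.INTER_CUBIC))
im=load('scene'); c=im['color'][205:315,225:395,::-1]
cv2.imwrite('pics/crop2.png',cv2.resize(c,None,fx=4.6,fy=4.6,interpolation=cv2.INTER_CUBIC))
```

```text
(no output)
```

View pics/crop1.png

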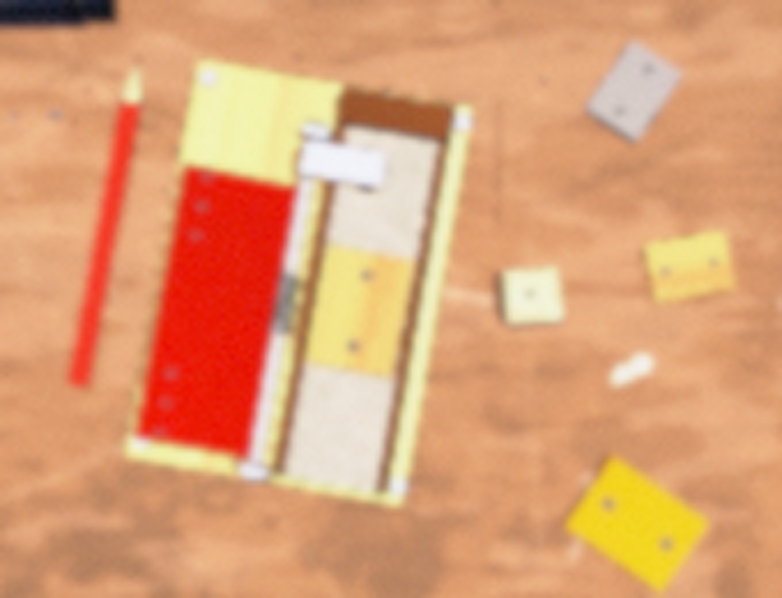

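View pics/crop2.png

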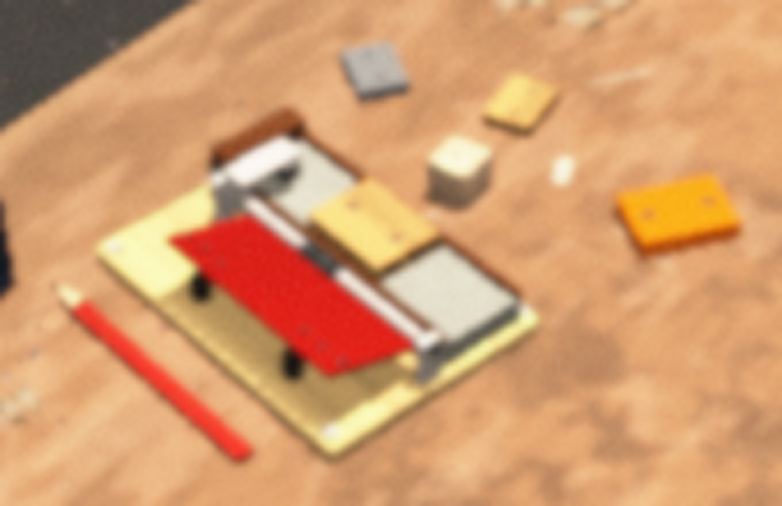

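The coupon candidates in the top view, by pixel:
- (303,228), in the channel: larger and plywood-coloured.
- (374,217): similar colour but smaller.
- (363,179): grey, so excluded.
- (364,273): orange, so excluded.

The one in the channel is meant, and the crop confirms it. The open end faces the robot and the stop is at top px (311,184).

```bash
cat >> h.py <<'E'
def tri(a,pa,b,pb):
    A=[];B=[]
    for im,p in((a,pa),(b,pb)):
        d=im['T'][:3,:3]@ray(im,*p); d/=np.linalg.norm(d); M=np.eye(3)-np.outer(d,d); A.append(M);B.append(M@im['T'][:3,3])
    X=np.linalg.solve(sum(A),sum(B)); return X
E
python3 - <<'E'
from h import *
t=load('top');s=load('scene')
T=lambda p:(225+p[0]/4.6-.4,160+p[1]/4.6-.4)
S=lambda p:(225+p[0]/4.6-.4,205+p[1]/4.6-.4)
L={'b++':((200,60),(100,245),(105,108)),'b-+':((127,455),(332,452),(-105,108)),'b--':((403,505),(537,320),(-105,-38)),
'c1':((328,245),(370,180),None),'c2':((412,255),(440,232),None),'c3':((393,376),(378,272),None),'c4':((310,367),(310,213),None)}
L={k:v for k,v in L.items()}
for k,(a,b,_) in L.items():
    if k[0]=='c': continue
    print(k,tri(t,T(a),s,S(b)).round(1), 'top-depth',depthpt(t,*T(a)).round(1))
# coupon mask both views
for n,im,box in(('top',t,(290,210,318,245)),('scene',s,(288,238,325,268))):
    hsv=cv2.cvtColor(im['color'],cv2.COLOR_RGB2HSV); x0,y0,x1,y1=box
    m=np.zeros(hsv.shape[:2],np.uint8); m[y0:y1,x0:x1]=cv2.inRange(hsv,(15,85,150),(30,255,255))[y0:y1,x0:x1]
    nn,lab,st,ce=cv2.connectedComponentsWithStats(m); i=1+np.argmax(st[1:,4]); print(n,ce[i],st[i])
    vv,uu=np.nonzero(lab==i); c,wh,a=cv2.minAreaRect(np.stack([uu,vv],1).astype(np.float32)); 
    P=onplane(im,uu,vv,42.); r=cv2.minAreaRect(P[:,:2].astype(np.float32)); print('rect@42',r,'mean',P.mean(0).round(1),'depthz',np.median(depthpt(im,uu,vv)[:,2]))
# fit jig from base corners top view at several heights
Q=np.array([(200,60),(472,103),(403,505),(127,455)],float); u,v=T(Q.T)
J=np.array([(105,108),(105,-38),(-105,-38),(-105,108)],float)
for z in(0.,8.,12.,15.):
    P=onplane(t,u,v,z)[:,:2]; e=(P-P.mean(0)); f=J-J.mean(0)
    zc=(f[:,0]-1j*f[:,1])@(e[:,0]+1j*e[:,1]); a=np.angle(zc); sc=abs(zc)/(f**2).sum()
    R=np.array([[np.cos(a),-np.sin(a)],[np.sin(a),np.cos(a)]]); o=P.mean(0)-R@J.mean(0)
    print(z,'yaw',a.round(4),'o',o.round(1),'scale',sc.round(3),'res',np.abs(e-f@R.T).max().round(1))
E
```

```text
b++ [695.8 157.9  15.8] top-depth [699.8 160.3  -2.5]
b-+ [493.  193.   11.8] top-depth [493.  193.4   8.6]
b-- [469.2  51.8  12.5] top-depth [469.   51.6  10.8]
top [302.37580645 226.86774194] [290 210  27  35 620]
rect@42 ((566.2057495117188, 74.65408325195312), (63.5013427734375, 67.7826156616211), 78.27176666259766) mean [566.1  74.7  42. ] depthz 40.516554674144004
scene [306.41715976 253.13313609] [292 243  29  21 338]
rect@42 ((566.5150146484375, 69.72423553466797), (56.45290756225586, 64.38273620605469), 86.10832214355469) mean [565.9  70.2  42. ] depthz 43.57154110669666
0.0 yaw -0.1618 o [579.2  71.6] scale 0.996 res 1.2
8.0 yaw -0.1618 o [578.4  71.1] scale 0.99 res 1.5
12.0 yaw -0.1618 o [578.1  70.9] scale 0.987 res 1.9
15.0 yaw -0.1618 o [577.8  70.7] scale 0.985 res 2.2
```

Emit:
step_arm(
  plan=[
    {"az":0.099,"dz":-0.03,"gripper":0.82},
    {"az":0.099,"dz":-0.03,"gripper":0.82},
    {"az":0.099,"dz":-0.03,"gripper":0.82},
    {"az":0.099,"dz":-0.03,"gripper":0.82},
    {"dx":-0.027,"dy":-0.165,"gripper":0.82},
    {"dx":-0.027,"dy":-0.165,"gripper":0.82},
    {"dx":-0.027,"dy":-0.165,"gripper":0.82},
    {"dx":-0.027,"dy":-0.165,"gripper":0.82},
    {"dx":-0.027,"dy":-0.165,"gripper":0.82},
  ],
)

```text
invalid input
```

Emit:
step_arm(
  plan=[
    {"dx":0.052,"dy":-0.161,"gripper":0.82},
    {"dx":0.052,"dy":-0.161,"gripper":0.82},
    {"dx":0.052,"dy":-0.161,"gripper":0.82},
    {"dx":0.052,"dy":-0.161,"gripper":0.82},
    {"dx":0.052,"dy":-0.161,"gripper":0.82},
    {"dx":0.052,"dy":-0.161,"gripper":0.82},
    {"dx":0.052,"dy":-0.161,"gripper":0.82},
    {"dx":0.052,"dy":-0.161,"gripper":0.82},
    {"dx":0.052,"dy":-0.161,"gripper":0.82},
    {"gripper":0.82},
    {"gripper":0.82},
  ],
)

```text
invalid input
```

Emit:
step_arm(
  plan=[
    {"dx":0,"dy":0,"dz":-0.03,"ax":0,"ay":0,"az":0.099,"gripper":0.82},
    {"dx":0,"dy":0,"dz":-0.03,"ax":0,"ay":0,"az":0.099,"gripper":0.82},
    {"dx":0,"dy":0,"dz":-0.03,"ax":0,"ay":0,"az":0.099,"gripper":0.82},
    {"dx":0,"dy":0,"dz":-0.03,"ax":0,"ay":0,"az":0.099,"gripper":0.82},
    {"dx":-0.027,"dy":-0.165,"dz":0,"ax":0,"ay":0,"az":0,"gripper":0.82},
    {"dx":-0.027,"dy":-0.165,"dz":0,"ax":0,"ay":0,"az":0,"gripper":0.82},
    {"dx":-0.027,"dy":-0.165,"dz":0,"ax":0,"ay":0,"az":0,"gripper":0.82},
    {"dx":-0.027,"dy":-0.165,"dz":0,"ax":0,"ay":0,"az":0,"gripper":0.82},
    {"dx":-0.027,"dy":-0.165,"dz":0,"ax":0,"ay":0,"az":0,"gripper":0.82},
  ],
)

```text
clock: 1.23
eef_pos: [288.6, -329.5, 289.1]
tool_rot: [-3.141, 0.0, -0.161]
force: [0.7, 0.1, 0.2]
width: 70.1
gripper_force: 0.0
```

Emit:
step_arm(
  plan=[
    {"dx":0.052,"dy":-0.161,"dz":0,"ax":0,"ay":0,"az":0,"gripper":0.82},
    {"dx":0.052,"dy":-0.161,"dz":0,"ax":0,"ay":0,"az":0,"gripper":0.82},
    {"dx":0.052,"dy":-0.161,"dz":0,"ax":0,"ay":0,"az":0,"gripper":0.82},
    {"dx":0.052,"dy":-0.161,"dz":0,"ax":0,"ay":0,"az":0,"gripper":0.82},
    {"dx":0.052,"dy":-0.161,"dz":0,"ax":0,"ay":0,"az":0,"gripper":0.82},
    {"dx":0.052,"dy":-0.161,"dz":0,"ax":0,"ay":0,"az":0,"gripper":0.82},
    {"dx":0.052,"dy":-0.161,"dz":0,"ax":0,"ay":0,"az":0,"gripper":0.82},
    {"dx":0.052,"dy":-0.161,"dz":0,"ax":0,"ay":0,"az":0,"gripper":0.82},
    {"dx":0.052,"dy":-0.161,"dz":0,"ax":0,"ay":0,"az":0,"gripper":0.82},
    {"dx":0.052,"dy":-0.161,"dz":0,"ax":0,"ay":0,"az":0,"gripper":0.82},
    {"dx":0,"dy":0,"dz":0,"ax":0,"ay":0,"az":0,"gripper":0.82},
  ],
)

```text
clock: 2.6
eef_pos: [521.1, 125.0, 288.7]
tool_rot: [-3.139, 0.0, -0.155]
force: [-0.5, -1.3, 0.1]
width: 69.7
gripper_force: 0.0
```

Emit:
step_arm(
  plan=[
    {"dx":0,"dy":0.02,"dz":0.099,"ax":0,"ay":0,"az":0.004,"gripper":0.82},
    {"dx":0,"dy":0,"dz":0.099,"ax":0,"ay":0,"az":0,"gripper":0.82},
    {"dx":0,"dy":0,"dz":0.099,"ax":0,"ay":0,"az":0,"gripper":0.82},
    {"dx":0,"dy":0,"dz":0.099,"ax":0,"ay":0,"az":0,"gripper":0.82},
    {"dx":0,"dy":0,"dz":0.099,"ax":0,"ay":0,"az":0,"gripper":0.82},
    {"dx":0,"dy":0,"dz":0.099,"ax":0,"ay":0,"az":0,"gripper":0.82},
    {"dx":0,"dy":0,"dz":0,"ax":0,"ay":0,"az":0,"gripper":0.82},
    {"dx":0,"dy":0,"dz":0,"ax":0,"ay":0,"az":0,"gripper":0.82},
  ],
)

```text
clock: 3.6
eef_pos: [519.8, 113.8, 111.9]
tool_rot: [-3.142, -0.001, -0.168]
force: [0.3, -0.2, -0.6]
width: 69.9
gripper_force: 0.0
```

Run:
```python
from h import *
s=grab('scene');t=grab('top')
a=cv2.resize(s['color'][195:315,235:345,::-1],None,fx=5,fy=5,interpolation=cv2.INTER_CUBIC)
cv2.imwrite('pics/v2.png',a)
b=cv2.resize(t['color'][160:290,235:345,::-1],None,fx=4,fy=4,interpolation=cv2.INTER_CUBIC)
cv2.imwrite('pics/v2t.png',b)
```

```text
(no output)
```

View pics/v2.png

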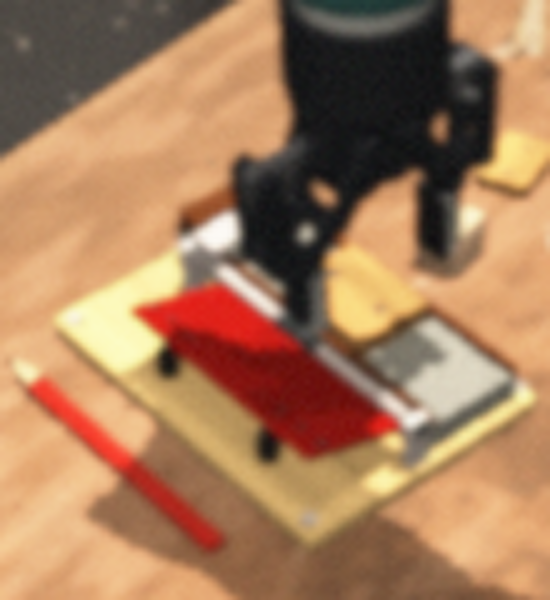

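The picture shows the two fingers over the jig: plate-side tip at crop (310,330), channel-side tip at crop (432,255). The plate is at rest. I'll check the tip height and position.

Run:
```python
from h import *
s=load('scene'); print(ctrl.read_state()['eef_pos'])
c,sn=np.cos(-.162),np.sin(-.162); R=np.array([[c,-sn],[sn,c]])
for p in((310,332),(432,258)):
    for z in(88.,94.,100.):
        P=onplane(s,235+p[0]/5,195+p[1]/5,z); print(p,z,P.round(0),(R.T@(P[:2]-[578,71])).round(1))
```

```text
[520.2202246  114.25204754 112.44312067]
(310, 332) 88.0 [529. 145.  88.] [-60.   65.6]
(310, 332) 94.0 [525. 150.  94.] [-65.2  69.6]
(310, 332) 100.0 [520. 155. 100.] [-70.5  73.7]
(432, 258) 88.0 [518.  69.  88.] [-58.9 -11.5]
(432, 258) 94.0 [514.  75.  94.] [-64.2  -6.8]
(432, 258) 100.0 [509.  80. 100.] [-69.4  -2.2]
```

Emit:
step_arm(
  plan=[
    {"dx":0,"dy":-0.015,"dz":0.04,"ax":0,"ay":0,"az":-0.003,"gripper":0.82},
    {"dx":0,"dy":0,"dz":0.05,"ax":0,"ay":0,"az":0,"gripper":0.82},
    {"dx":0,"dy":0,"dz":0.04,"ax":0,"ay":0,"az":0,"gripper":0.82},
    {"dx":0,"dy":0,"dz":0,"ax":0,"ay":0,"az":0,"gripper":0.82},
    {"dx":0,"dy":0,"dz":0,"ax":0,"ay":0,"az":0,"gripper":0.82},
  ],
)

```text
clock: 4.32
eef_pos: [520.2, 118.7, 72.0]
tool_rot: [3.141, 0.0, -0.163]
force: [-0.8, -0.4, 0.0]
width: 69.9
gripper_force: 0.0
```

Emit:
step_arm(
  plan=[
    {"dx":0,"dy":0,"dz":0.01,"ax":0,"ay":0,"az":0,"gripper":0.82},
    {"dx":0,"dy":0,"dz":0.01,"ax":0,"ay":0,"az":0,"gripper":0.82},
    {"dx":0,"dy":0,"dz":0,"ax":0,"ay":0,"az":0,"gripper":0.82},
    {"dx":0,"dy":0,"dz":0,"ax":0,"ay":0,"az":0,"gripper":0.82},
  ],
)

```text
clock: 4.82
eef_pos: [520.2, 118.8, 66.2]
tool_rot: [-3.142, -0.0, -0.163]
force: [0.2, -0.2, 0.5]
width: 70.2
gripper_force: 0.0
```

Continue down in small steps, watching the force.

Emit:
step_arm(
  plan=[
    {"dx":0,"dy":0,"dz":0.01,"ax":0,"ay":0,"az":0,"gripper":0.82},
    {"dx":0,"dy":0,"dz":0,"ax":0,"ay":0,"az":0,"gripper":0.82},
    {"dx":0,"dy":0,"dz":0,"ax":0,"ay":0,"az":0,"gripper":0.82},
  ],
)

```text
clock: 5.2
eef_pos: [520.1, 118.8, 63.1]
tool_rot: [3.142, 0.0, -0.163]
force: [-0.3, -0.2, 0.7]
width: 69.9
gripper_force: 0.0
```

Emit:
step_arm(
  plan=[
    {"dx":0,"dy":0,"dz":0.01,"ax":0,"ay":0,"az":0,"gripper":0.82},
    {"dx":0,"dy":0,"dz":0,"ax":0,"ay":0,"az":0,"gripper":0.82},
    {"dx":0,"dy":0,"dz":0,"ax":0,"ay":0,"az":0,"gripper":0.82},
  ],
)

```text
clock: 5.58
eef_pos: [520.4, 119.0, 60.3]
tool_rot: [-3.141, -0.001, -0.163]
force: [0.6, 0.6, 2.3]
width: 69.9
gripper_force: 0.9
```

Emit:
step_arm(
  plan=[
    {"dx":0,"dy":0,"dz":0.01,"ax":0,"ay":0,"az":0,"gripper":0.82},
    {"dx":0,"dy":0,"dz":0,"ax":0,"ay":0,"az":0,"gripper":0.82},
    {"dx":0,"dy":0,"dz":0,"ax":0,"ay":0,"az":0,"gripper":0.82},
  ],
)

```text
clock: 5.95
eef_pos: [520.4, 119.0, 57.2]
tool_rot: [-3.141, -0.0, -0.163]
force: [-0.3, 1.0, 2.4]
width: 70.2
gripper_force: 1.1
```

Emit:
step_arm(
  plan=[
    {"dx":0,"dy":0,"dz":0.01,"ax":0,"ay":0,"az":0,"gripper":0.82},
    {"dx":0,"dy":0,"dz":0,"ax":0,"ay":0,"az":0,"gripper":0.82},
    {"dx":0,"dy":0,"dz":0,"ax":0,"ay":0,"az":0,"gripper":0.82},
  ],
)

```text
clock: 6.32
eef_pos: [520.3, 118.9, 54.1]
tool_rot: [-3.141, -0.0, -0.163]
force: [0.7, 1.7, 2.5]
width: 70.1
gripper_force: 1.3
```

Emit:
step_arm(
  plan=[
    {"dx":0,"dy":0,"dz":0.005,"ax":0,"ay":0,"az":0,"gripper":0.82},
    {"dx":0,"dy":0,"dz":0,"ax":0,"ay":0,"az":0,"gripper":0.82},
    {"dx":0,"dy":0,"dz":0,"ax":0,"ay":0,"az":0,"gripper":0.82},
  ],
)

```text
clock: 6.7
eef_pos: [520.3, 118.9, 52.7]
tool_rot: [-3.141, -0.0, -0.163]
force: [0.9, 0.8, 2.6]
width: 70.2
gripper_force: 1.4
```

Emit:
step_arm(
  plan=[
    {"dx":0,"dy":0,"dz":0.005,"ax":0,"ay":0,"az":0,"gripper":0.82},
    {"dx":0,"dy":0,"dz":0,"ax":0,"ay":0,"az":0,"gripper":0.82},
    {"dx":0,"dy":0,"dz":0,"ax":0,"ay":0,"az":0,"gripper":0.82},
  ],
)

```text
clock: 7.08
eef_pos: [520.3, 118.9, 51.1]
tool_rot: [-3.141, -0.0, -0.163]
force: [1.1, 1.4, 3.5]
width: 69.8
gripper_force: 1.5
```

Emit:
step_arm(
  plan=[
    {"dx":0,"dy":0,"dz":0.004,"ax":0,"ay":0,"az":0,"gripper":0.82},
    {"dx":0,"dy":0,"dz":0,"ax":0,"ay":0,"az":0,"gripper":0.82},
    {"dx":0,"dy":0,"dz":0,"ax":0,"ay":0,"az":0,"gripper":0.82},
  ],
)

```text
clock: 7.45
eef_pos: [520.2, 118.8, 49.9]
tool_rot: [-3.141, -0.0, -0.163]
force: [1.8, 2.2, 3.7]
width: 69.7
gripper_force: 1.6
```

Run:
```python
from h import *
s=grab('scene')
cv2.imwrite('pics/v3.png',cv2.resize(s['color'][195:315,235:345,::-1],None,fx=5,fy=5,interpolation=cv2.INTER_CUBIC))
print(ctrl.read_state()['force'])
```

```text
[1.96828309 2.02343681 3.66758695]
```

View pics/v3.png

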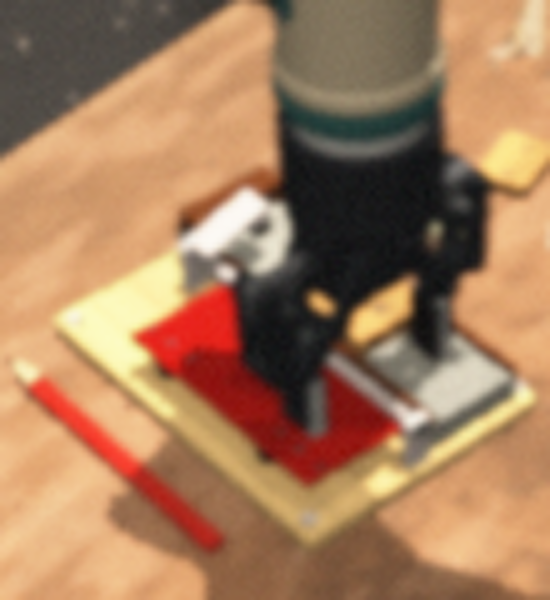

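The plate is down nearly flat with the jaw raised at crop (230,235), and the channel finger is behind the coupon at crop (435,350). Now the push.

Emit:
step_arm(
  plan=[
    {"dx":0,"dy":0,"dz":0.002,"ax":0,"ay":0,"az":0,"gripper":0.82},
    {"dx":0.015,"dy":0,"dz":0,"ax":0,"ay":0,"az":0,"gripper":0.82},
    {"dx":0.015,"dy":0,"dz":0,"ax":0,"ay":0,"az":0,"gripper":0.82},
    {"dx":0.015,"dy":0,"dz":0,"ax":0,"ay":0,"az":0,"gripper":0.82},
    {"dx":0.015,"dy":0,"dz":0,"ax":0,"ay":0,"az":0,"gripper":0.82},
    {"dx":0.015,"dy":0,"dz":0,"ax":0,"ay":0,"az":0,"gripper":0.82},
    {"dx":0,"dy":0,"dz":0,"ax":0,"ay":0,"az":0,"gripper":0.82},
    {"dx":0,"dy":0,"dz":0,"ax":0,"ay":0,"az":0,"gripper":0.82},
  ],
)

```text
clock: 8.5
eef_pos: [537.7, 114.9, 49.1]
tool_rot: [3.139, 0.009, -0.161]
force: [-7.3, 2.1, 11.7]
width: 70.1
gripper_force: 5.9
```

Emit:
step_arm(
  plan=[
    {"dx":0.015,"dy":0,"dz":0,"ax":0,"ay":0,"az":0,"gripper":0.82},
    {"dx":0.015,"dy":0,"dz":0,"ax":0,"ay":0,"az":0,"gripper":0.82},
    {"dx":0.015,"dy":0,"dz":0,"ax":0,"ay":0,"az":0,"gripper":0.82},
    {"dx":0.015,"dy":0,"dz":0,"ax":0,"ay":0,"az":0,"gripper":0.82},
    {"dx":0.015,"dy":0,"dz":0,"ax":0,"ay":0,"az":0,"gripper":0.82},
    {"dx":0,"dy":0,"dz":0,"ax":0,"ay":0,"az":0,"gripper":0.82},
    {"dx":0,"dy":0,"dz":0,"ax":0,"ay":0,"az":0,"gripper":0.82},
  ],
)

```text
clock: 9.38
eef_pos: [560.6, 111.2, 49.2]
tool_rot: [3.139, 0.008, -0.161]
force: [-6.9, 1.3, 11.1]
width: 70.0
gripper_force: 5.6
```

Emit:
step_arm(
  plan=[
    {"dx":0,"dy":0,"dz":-0.002,"ax":0,"ay":0,"az":0,"gripper":0.82},
    {"dx":0.015,"dy":0,"dz":0,"ax":0,"ay":0,"az":0,"gripper":0.82},
    {"dx":0.015,"dy":0,"dz":0,"ax":0,"ay":0,"az":0,"gripper":0.82},
    {"dx":0.015,"dy":0,"dz":0,"ax":0,"ay":0,"az":0,"gripper":0.82},
    {"dx":0,"dy":0,"dz":0,"ax":0,"ay":0,"az":0,"gripper":0.82},
    {"dx":0,"dy":0,"dz":0,"ax":0,"ay":0,"az":0,"gripper":0.82},
  ],
)

```text
clock: 10.12
eef_pos: [578.9, 108.8, 50.1]
tool_rot: [-3.142, -0.002, -0.164]
force: [0.2, -2.1, 3.7]
width: 69.9
gripper_force: 1.7
```

Run:
```python
from h import *
s=grab('scene');t=grab('top')
a=cv2.resize(s['color'][195:315,235:335,::-1],(400,480),interpolation=cv2.INTER_CUBIC)
b=cv2.resize(t['color'][165:285,240:340,::-1],(400,480),interpolation=cv2.INTER_CUBIC)
cv2.imwrite('pics/v4.png',np.hstack([a,b]))
```

```text
(no output)
```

View pics/v4.png

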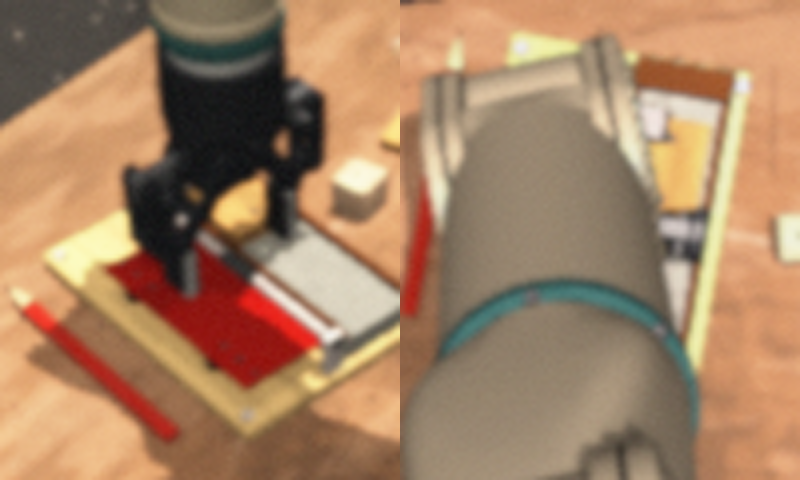

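The coupon is under the raised jaw (right half, 685,165) with the front edge just short of the stop. The finger is behind it at about (685,235).

Emit:
step_arm(
  plan=[
    {"dx":0.01,"dy":0,"dz":0,"ax":0,"ay":0,"az":0,"gripper":0.82},
    {"dx":0.01,"dy":0,"dz":0,"ax":0,"ay":0,"az":0,"gripper":0.82},
    {"dx":0,"dy":0,"dz":0,"ax":0,"ay":0,"az":0,"gripper":0.82},
    {"dx":0,"dy":0,"dz":0,"ax":0,"ay":0,"az":0,"gripper":0.82},
  ],
)

```text
clock: 10.72
eef_pos: [583.7, 108.6, 49.8]
tool_rot: [-3.141, 0.0, -0.163]
force: [-3.2, 0.6, 3.9]
width: 70.1
gripper_force: 1.7
```

Emit:
step_arm(
  plan=[
    {"dx":0.01,"dy":0,"dz":0,"ax":0,"ay":0,"az":0,"gripper":0.82},
    {"dx":0,"dy":0,"dz":0,"ax":0,"ay":0,"az":0,"gripper":0.82},
    {"dx":0,"dy":0,"dz":0,"ax":0,"ay":0,"az":0,"gripper":0.82},
  ],
)

```text
clock: 11.1
eef_pos: [587.2, 108.0, 50.0]
tool_rot: [-3.141, -0.001, -0.163]
force: [-1.5, 0.8, 2.8]
width: 69.9
gripper_force: 1.7
```

Emit:
step_arm(
  plan=[
    {"dx":0.01,"dy":0,"dz":0,"ax":0,"ay":0,"az":0,"gripper":0.82},
    {"dx":0,"dy":0,"dz":0,"ax":0,"ay":0,"az":0,"gripper":0.82},
    {"dx":0,"dy":0,"dz":0,"ax":0,"ay":0,"az":0,"gripper":0.82},
  ],
)

```text
clock: 11.48
eef_pos: [590.0, 107.3, 50.0]
tool_rot: [-3.141, -0.001, -0.163]
force: [-1.3, 0.1, 3.6]
width: 70.0
gripper_force: 1.7
```

Emit:
step_arm(
  plan=[
    {"dx":0.007,"dy":0,"dz":0,"ax":0,"ay":0,"az":0,"gripper":0.82},
    {"dx":0,"dy":0,"dz":0,"ax":0,"ay":0,"az":0,"gripper":0.82},
    {"dx":0,"dy":0,"dz":0,"ax":0,"ay":0,"az":0,"gripper":0.82},
  ],
)

```text
clock: 11.85
eef_pos: [591.9, 106.9, 49.9]
tool_rot: [3.142, -0.0, -0.163]
force: [-1.6, 1.0, 2.3]
width: 70.1
gripper_force: 1.7
```

Emit:
step_arm(
  plan=[
    {"dx":0.007,"dy":0,"dz":0,"ax":0,"ay":0,"az":0,"gripper":0.82},
    {"dx":0,"dy":0,"dz":0,"ax":0,"ay":0,"az":0,"gripper":0.82},
    {"dx":0,"dy":0,"dz":0,"ax":0,"ay":0,"az":0,"gripper":0.82},
  ],
)

```text
clock: 12.22
eef_pos: [593.5, 106.7, 49.9]
tool_rot: [3.141, 0.001, -0.163]
force: [-4.1, 0.9, 4.1]
width: 69.9
gripper_force: 3.2
```

Emit:
step_arm(
  plan=[
    {"dx":0.005,"dy":0,"dz":0,"ax":0,"ay":0,"az":0,"gripper":0.82},
    {"dx":0,"dy":0,"dz":0,"ax":0,"ay":0,"az":0,"gripper":0.82},
    {"dx":0,"dy":0,"dz":0,"ax":0,"ay":0,"az":0,"gripper":0.82},
  ],
)

```text
clock: 12.6
eef_pos: [593.5, 106.7, 49.7]
tool_rot: [3.141, 0.004, -0.163]
force: [-6.4, 1.7, 6.3]
width: 70.3
gripper_force: 4.2
```

Emit:
step_arm(
  plan=[
    {"dx":0.006,"dy":0,"dz":0,"ax":0,"ay":0,"az":0,"gripper":0.82},
    {"dx":0,"dy":0,"dz":0,"ax":0,"ay":0,"az":0,"gripper":0.82},
    {"dx":0,"dy":0,"dz":0,"ax":0,"ay":0,"az":0,"gripper":0.82},
  ],
)

```text
clock: 12.98
eef_pos: [593.7, 106.6, 49.5]
tool_rot: [3.14, 0.007, -0.163]
force: [-9.3, 1.2, 8.2]
width: 70.0
gripper_force: 5.7
```

Run:
```python
from h import *
s=grab('scene');t=grab('top')
a=cv2.resize(s['color'][195:315,235:335,::-1],(400,480),interpolation=cv2.INTER_CUBIC)
b=cv2.resize(t['color'][170:230,285:335,::-1],(400,480),interpolation=cv2.INTER_CUBIC)
cv2.imwrite('pics/v5.png',np.hstack([a,b]))
```

```text
(no output)
```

View pics/v5.png

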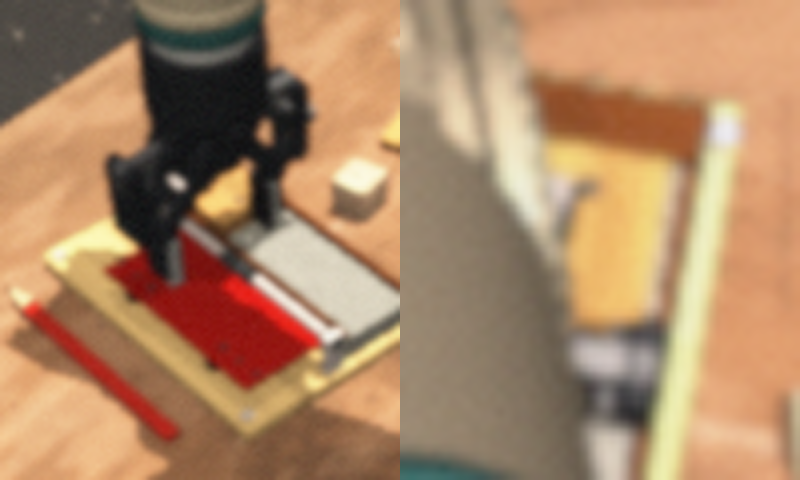

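The coupon front is flush on the stop (right half, about (610,145)), and the force rose with no further motion. I'll back off a little with the plate still down, then lift slowly straight up.

Emit:
step_arm(
  plan=[
    {"dx":-0.01,"dy":0,"dz":0,"ax":0,"ay":0,"az":0,"gripper":0.82},
    {"dx":-0.01,"dy":0,"dz":0,"ax":0,"ay":0,"az":0,"gripper":0.82},
    {"dx":-0.005,"dy":0,"dz":0,"ax":0,"ay":0,"az":0,"gripper":0.82},
    {"dx":0,"dy":0,"dz":0,"ax":0,"ay":0,"az":0,"gripper":0.82},
    {"dx":0,"dy":0,"dz":-0.005,"ax":0,"ay":0,"az":0,"gripper":0.82},
    {"dx":0,"dy":0,"dz":-0.005,"ax":0,"ay":0,"az":0,"gripper":0.82},
    {"dx":0,"dy":0,"dz":-0.005,"ax":0,"ay":0,"az":0,"gripper":0.82},
    {"dx":0,"dy":0,"dz":-0.005,"ax":0,"ay":0,"az":0,"gripper":0.82},
    {"dx":0,"dy":0,"dz":-0.01,"ax":0,"ay":0,"az":0,"gripper":0.82},
    {"dx":0,"dy":0,"dz":-0.02,"ax":0,"ay":0,"az":0,"gripper":0.82},
    {"dx":0,"dy":0,"dz":-0.05,"ax":0,"ay":0,"az":0,"gripper":0.82},
    {"dx":0,"dy":0,"dz":-0.1,"ax":0,"ay":0,"az":0,"gripper":0.82},
    {"dx":0,"dy":0,"dz":-0.15,"ax":0,"ay":0,"az":0,"gripper":0.82},
    {"dx":0,"dy":0,"dz":-0.15,"ax":0,"ay":0,"az":0,"gripper":0.82},
    {"dx":-0.12,"dy":0.12,"dz":-0.1,"ax":0,"ay":0,"az":0,"gripper":0.82},
    {"dx":-0.12,"dy":0.12,"dz":0,"ax":0,"ay":0,"az":0,"gripper":0.82},
    {"dx":0,"dy":0.16,"dz":0,"ax":0,"ay":0,"az":0,"gripper":0.82},
    {"dx":0,"dy":0.16,"dz":0,"ax":0,"ay":0,"az":0,"gripper":0.82},
    {"dx":0,"dy":0.16,"dz":0,"ax":0,"ay":0,"az":0,"gripper":0.82},
    {"dx":0,"dy":0,"dz":0,"ax":0,"ay":0,"az":0,"gripper":0.82},
  ],
)

```text
clock: 15.58
eef_pos: [482.5, -98.6, 230.9]
tool_rot: [3.139, -0.001, -0.171]
force: [-0.0, 0.1, 0.6]
width: 69.8
gripper_force: 0.0
```

Run:
```python
from h import *
s=grab('scene');t=grab('top')
a=cv2.resize(s['color'][195:315,235:335,::-1],(400,480),interpolation=cv2.INTER_CUBIC)
b=cv2.resize(t['color'][165:285,240:340,::-1],(400,480),interpolation=cv2.INTER_CUBIC)
cv2.imwrite('pics/v6.png',np.hstack([a,b]))
```

```text
(no output)
```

View pics/v6.png

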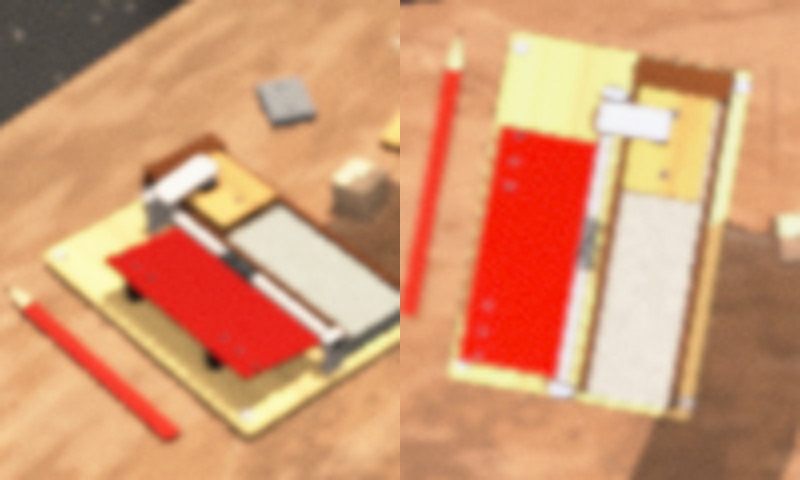

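The coupon sits against the stop (right half, (680,90)) with the jaw closed on it at (640,120). The pencil and cube haven't moved, and the arm is clear.

```bash
python3 -c "
from cell import ctrl
print(ctrl.finish_job())"
```

```text
the job is handed in; nothing more can be done
None
```

The job is handed in: the coupon is against the stop with the jaw closed on it, the arm is clear, the pencil and cube beside the jig are where they were, and it took about 16 s of the 51 s allowed.

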